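# Bring the tall seasoning jar to the front of the carousel and hold it there

## Robot

A 6-joint arm with a two-finger parallel gripper is mounted at the origin on the work surface. World frame = base frame: x ahead of the robot, y to its left, z up, the work surface at z = 0. Lengths are in m, angles in rad, forces in N, time in s.
With the tool pointing down it reaches from about 0.3 to 0.875 m from the base axis. Payload 6.4 kg.
Tool frame: the origin (TCP) lies on the centre line of the jaws, within the pads' length; the fingertips stand 19 mm ahead of it and the grasp point (between the pads) is the TCP; z points along the fingers, y is the direction in which the jaws open and shut (so a half turn about z gives the same grasp; the last joint's range is limited). The gripper opens to 85 mm and grips with 20 to 120 N. Pads are 22 mm wide; open, the fingers measure 114 mm over their backs; the gripper's body (76 mm by 85 mm) begins 54 mm behind the grasp point. The pads swing forward as they close: fully open they stand 13 mm farther back than shut.
Start: joints at [-1.409, 0.181, 1.607, -0, 1.354, -0.206], TCP at [0.207, -0.537, 0.218] pointing down, gripper open.
Joint ranges: [-2.99, 2.99], [-0.89, 2.07], [0.3, 2.58], [-1.14, 4.28], [0, 2.63], [-3.12, 3.12]. Speed limits (rad/s): [2.57, 2.57, 3.01, 3.14, 3.14, 3.14].

## Interface

Orientations are given as a unit quaternion [w, x, y, z].
In Python, from rig import r gives the robot as it stands. The module is installed in compiled form; this text tells all that it offers.
- The arm moves only by the tool send_rows, never from a script. Its argument "steps" is a list of rows, each an object of numbers: "dx", "dy", "dz": the shift along the tool's x, y, z each as a share of 120 mm, from -1 to 1; "wx", "wy", "wz": the turn, a rotation vector about the tool's x, y, z each as a share of 360 degrees, from -1 to 1. In form: [{"dx": .., "dy": .., "dz": .., "wx": .., "wy": .., "wz": ..}, ...]. A call has 1 to 12 rows; each row is the pose to reach, as a shift and turn from the pose commanded when the call began, along the tool's axes at that moment, turning the shorter way round; what a row does not reach only later rows make up. A row lasts 1/8 s, in which the tool goes at most 62.5 mm and 10.7 degrees, less where a joint would pass 70% of its speed; a pose out of reach is approached as far as the arm can. A call with a number of a shift or a turn outside -1 to 1 is refused whole. A call with a gripper value outside its range is refused whole. "hand" is the opening, from 0 (shut) to 1 (fully open), set as the call begins (left out, the last holds). The fingers move at their own pace and stop on an object; the grip force is fixed at half the most. Time passes only in rows, so rows that repeat a pose let the fingers close. It gives the time, the measured TCP pose, the force and the opening at its end, in the units of the state.
- r.get_state(): the state, without advancing time (a new reading comes with each control period).
- r.snapshot(name): name is "scene" or "top" or "wrist"; returns the picture (420x560x3 uint8, blue, green, red); there is no depth.
- r.calibration(name): a dict with "fov_y" (degrees; the focal length in pixels is half the picture's height over the tangent of half this angle, whatever the lens; pixels are square), "cx", "cy" (the principal point, pixels), "R" (3x3) and "t" (3): a world point X has camera coordinates R X + t; the wrist camera has in their place "mount" (4x4, takes a point from camera to tool coordinates, whose origin is the TCP and whose axes are the flange's). Camera axes: x right, y down, z forward; pixel columns grow to the right and rows downward; lengths in m; the calibration is good to about 2 mm. A picture is of the moment at which its call begins: read the wrist's pose just before it. calibration takes no time and is no camera call.
- r.job_done(): hands the job in, once; it reports no verdict.
The state is a dict: "time": time; "joints": joint angles; "joint_vel": joint speeds; "tau": joint torques, N m; "eef_pos": TCP position; "ee_rot": TCP orientation; "ft_force": force on the tool from outside, world axes, zero at the start; "torque": the same for the moment, N m; "grip_width": finger opening in m.
Only numpy, scipy, OpenCV 4.12 (cv2) and the standard library are available. Lean on these libraries where they do the work, as an engineer would, in place of code of your own. Each camera call takes 0.05 s, during which the arm holds its last target.

## Task

Gently turn the seasoning carousel by the bar handle in its middle until the one tall jar stands at the front, in line with the black tongue that sticks out of the carousel's foot, and finish while still gripping the handle so that the turntable has been held still there for at least three seconds. Keep every jar standing in its well without touching the jars, and leave the other things on the table where they are.

Things in the scene. Friction and masses are not known exactly. Their poses are not given: they have to be found in the camera images.
- carousel_base: fixed black foot (220 mm across, 12 mm high) of the seasoning carousel; origin on the table, on the carousel's turning axis. A flat black tongue 36 mm wide sticks out from under the turntable along the foot's own -x axis and ends, with a small upturned lip 19 mm high, 195 mm from the axis: that side is the carousel's front. Its direction varies within about 30 degrees of pointing at the robot (world -x).
- turntable: grey turntable, 284 mm across, top face 24 mm above the table; turns several turns either way about the vertical axis through its origin (on the table); drag 0.06 N m, stays where left. Five wells (steel collars 24 mm high, 64 mm inside), 72 degrees apart on a circle of radius 98 mm, hold one loose jar each. Jars tip if it is jerked or spun: up to 1 rad/s with soft starts and stops is safe.
- handle: black bar handle on a steel post (22 mm across) in the middle of the turntable, fixed to it and turning with it; bar 80 mm long along its own x, 16 mm wide along its own y, 32 mm high; origin at the centre of the bar, on the axis, 206 mm above the table. The bar can be gripped across its 16 mm width from above, and stands well clear above all the jars (the highest tops out 154 mm above the table).
- tall_jar: the wanted jar: the one tall jar, white with a domed steel lid, 130 mm tall and 58 mm wide (the others are 62 to 82 mm tall with flat lids), loose in one of the five wells (any of them), its underside on the turntable top, 24 mm above the table; origin at the centre of its underside.
- jar_a: short flat-lidded white jar with a steel lid, 72 mm tall, 58 mm wide, loose in a well of the turntable; origin at the centre of its underside. Not the wanted jar; not to be touched.
- jar_b: short flat-lidded white jar with a steel lid, 82 mm tall, 58 mm wide, loose in a well of the turntable; origin at the centre of its underside. Not the wanted jar; not to be touched.
- jar_c: short flat-lidded white jar with a steel lid, 62 mm tall, 58 mm wide, loose in a well of the turntable; origin at the centre of its underside. Not the wanted jar; not to be touched.
- jar_d: short flat-lidded white jar with a steel lid, 78 mm tall, 58 mm wide, loose in a well of the turntable; origin at the centre of its underside. Not the wanted jar; not to be touched.
- oil_bottle: bystander: green glass bottle, 60 mm wide, 170 mm tall, close to the left (+y) side of the carousel; origin at the centre of its underside.
- mix_bowl: bystander: steel bowl, 110 mm across, 50 mm high, close to the right (-y) side of the carousel; origin under its centre.
- spoon: bystander: steel spoon 200 mm long lying behind the carousel (beyond it, as the robot sees it), along its own x.
- prep_pot: bystander: aluminium pot, 140 mm across, 90 mm high, on the left; origin under its centre.
- tin: bystander: tin, 74 mm wide, 110 mm tall, on the right; origin under its centre.
- mug: bystander: white mug, 80 mm wide, 90 mm tall, on the left; origin under its centre.
There are look-alikes about, which are no part of the job. What is shaped like the tall_jar but purple is not meant.

How it is judged:
By the outcome, as a careful person would: the job done as asked, in the order asked, and still so for the second after the job is handed in, while the arm keeps its last pose, push and grip.
It also fails if it takes over 58 s, if anything falls off the work surface, if the arm or the gripper's body presses on something with over 40 N, if the wrist force passes 120 N, or if a joint passes its speed limit or range.

## Working session

There is one attempt and no reset: what is moved stays moved. The work goes in short steps, Python scripts to look and compute and a tool call to move; the robot and the scene stay as the last step left them, time stands still between calls to the robot, and variables do not carry over. Pictures are saved under pics/ and viewed, and the job is handed in when it is done.

Besides the shell and the picture viewer there is one more tool, called by a JSON object that holds its "api" and its "payload". send_rows: Moves the arm, as the interface text tells. Shift numbers are shares of 120 mm and turn numbers shares of 360 degrees, none past 1 either way. Its arguments: {"type":"object","properties":{"steps":{"type":"array"},"hand":{"type":"number"}},"required":["steps"]}

```bash
mkdir -p pics
python3 - <<'E'
from rig import r
import cv2
s=r.get_state()
print({k:s[k] for k in('time','eef_pos','ee_rot','grip_width')})
for n in('scene','top'):
    cv2.imwrite(f'pics/{n}1.png',r.snapshot(n)); print(n,r.calibration(n))
print(r.calibration('wrist'))
E
```

```text
{'time': 0.0, 'eef_pos': array([ 0.20666578, -0.53596795,  0.21719344]), 'ee_rot': array([-8.75638035e-04,  9.83139454e-01,  1.82855263e-01,  1.66915225e-05]), 'grip_width': 0.08557289609102282}
scene {'fov_y': 46.71834340338539, 'cx': 276.65942159891296, 'cy': 207.86847196085137, 'R': array([[-0.78819542,  0.61497528, -0.02352389],
       [ 0.40158464,  0.4849825 , -0.77686662],
       [-0.4663451 , -0.62176955, -0.62922562]]), 't': array([ 0.48448897, -0.10986074,  1.98031308])}
top {'fov_y': 43.01259200770709, 'cx': 281.40116028298837, 'cy': 208.2395053512729, 'R': array([[ 0.00633986, -0.99993598,  0.0093725 ],
       [-0.99026327, -0.0075814 , -0.13900063],
       [ 0.13906279, -0.0084    , -0.99024794]]), 't': array([-0.0108735,  0.6142658,  1.4881034])}
{'fov_y': 60.10880356841203, 'cx': 278.53916238571844, 'cy': 204.41749520705514, 'mount': array([[-8.88681080e-05, -9.52078676e-01, -3.05853212e-01,
         7.69758545e-02],
       [ 9.99999518e-01,  2.14484950e-04, -9.58219828e-04,
        -1.64103280e-04],
       [ 9.77901576e-04, -3.05853150e-01,  9.52078198e-01,
        -1.55345223e-01],
       [ 0.00000000e+00,  0.00000000e+00,  0.00000000e+00,
         1.00000000e+00]])}
```

View pics/scene1.png

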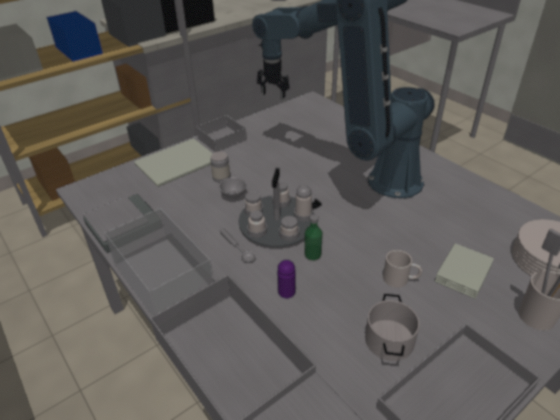

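View pics/top1.png

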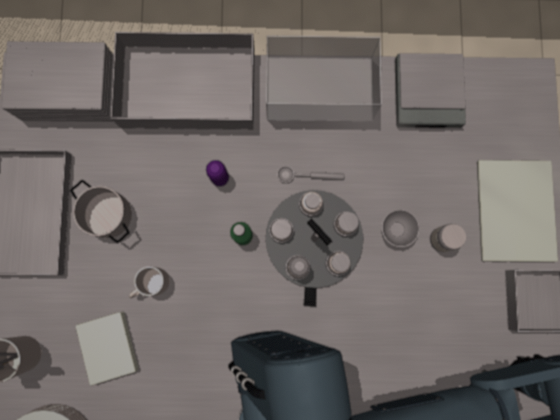

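Run:
```python
import cv2
a=cv2.imread('pics/top1.png')[90:290,180:380]
cv2.imwrite('pics/top1z.png',cv2.resize(a,(600,600),interpolation=cv2.INTER_CUBIC))
```

```text
(no output)
```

View pics/top1z.png

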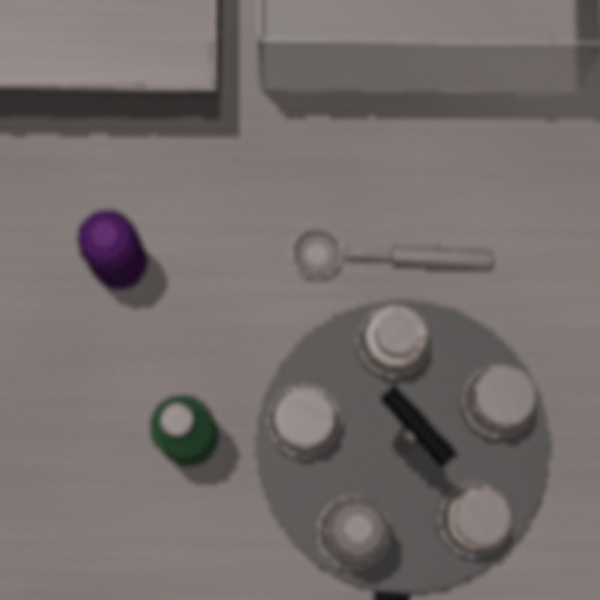

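The scene view shows the tall jar at (304,200), next to the black tongue at (316,204). In the top view it is the domed lid at about (298,268), with the tongue at (310,297). Next I'll measure these accurately.

```bash
cat > h.py <<'E'
import numpy as np, cv2
from rig import r
def ray(name,px,z):
    c=r.calibration(name); f=210/np.tan(np.radians(c['fov_y']/2))
    d=np.array([(px[0]-c['cx'])/f,(px[1]-c['cy'])/f,1.]); R=np.array(c['R']);t=np.array(c['t'])
    o=-R.T@t; w=R.T@d; return o+w*(z-o[2])/w[2]
def proj(name,X):
    c=r.calibration(name); f=210/np.tan(np.radians(c['fov_y']/2))
    p=np.atleast_2d(X)@np.array(c['R']).T+c['t']; return p[:,:2]/p[:,2:]*f+[c['cx'],c['cy']]
def rect(name,img,z,cx,cy,half=0.22,n=600):
    # ortho rectification at height z: up = +x, left = +y
    c=np.array([[cx+half,cy+half],[cx+half,cy-half],[cx-half,cy-half],[cx-half,cy+half]])
    src=proj(name,np.c_[c,np.full(4,z)]).astype(np.float32)
    H=cv2.getPerspectiveTransform(src,np.float32([[0,0],[n,0],[n,n],[0,n]]))
    return cv2.warpPerspective(img,H,(n,n),flags=cv2.INTER_CUBIC)
E
python3 - <<'E'
from h import *
im=cv2.imread('pics/top1.png')
c0=ray('top',(180+403/3,90+447/3),.024); print(c0)
for z in(.024,.048,.222):
    cv2.imwrite(f'pics/rect{int(z*1000)}.png',rect('top',im,z,c0[0],c0[1]))
# dark segment
g=im.max(2); m=(g<45).astype(np.uint8); m[:, :180]=0;m[:,400:]=0;m[:180]=0;m[315:]=0
n,l,s,ce=cv2.connectedComponentsWithStats(m)
for i in range(1,n):
    if s[i,4]>30: 
        p=np.argwhere(l==i)[:,::-1].astype(np.float32); print(s[i],ce[i],cv2.minAreaRect(p))
E
```

```text
[ 0.5280408  -0.10238371  0.024     ]
[212 180  16   6  68] [219.67647059 182.01470588] ((219.5, 182.5), (5.0, 15.0), 90.0)
[308 219  23  27 200] [319.265 232.135] ((318.8077087402344, 232.03848266601562), (29.799402236938477, 7.197598457336426), 47.7263069152832)
[239 233  13  12  33] [246.57575758 240.42424242] ((246.59832763671875, 239.91798400878906), (4.993438720703125, 15.620499610900879), 50.194427490234375)
[304 288  12  18 191] [309.93193717 296.31413613] ((309.5, 296.5), (17.0, 11.0), 90.0)
```

View pics/rect24.png

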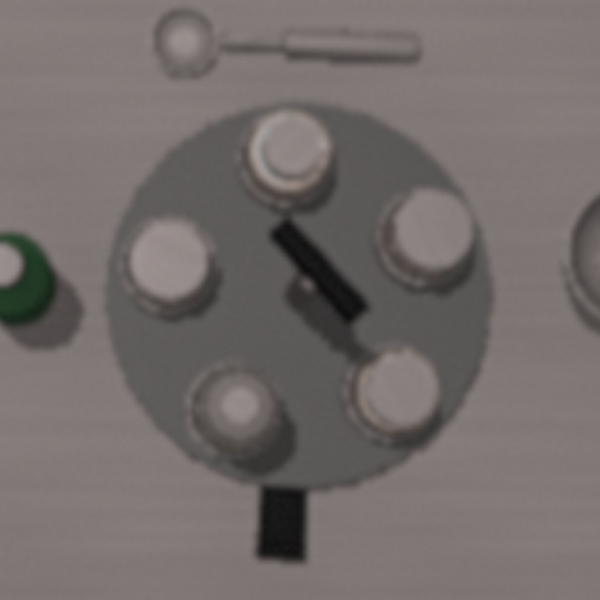

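View pics/rect222.png

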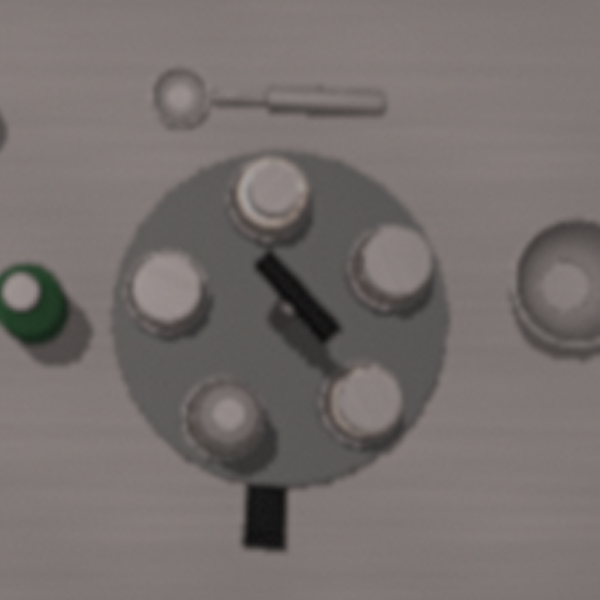

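Run:
```python
from h import *
from scipy.optimize import least_squares
im=cv2.imread('pics/top1.png'); g=cv2.cvtColor(im,cv2.COLOR_BGR2GRAY).astype(np.float32)
from scipy.ndimage import map_coordinates
samp=lambda P: (lambda q: map_coordinates(g,[q[:,1],q[:,0]],order=1))(proj('top',P))
c=np.array([.528,-.1024])
for it in range(3):
    pts=[]
    for a in np.radians(np.arange(0,360,3)):
        rr=np.arange(.130,.156,.0005); d=np.array([np.cos(a),np.sin(a)])
        v=samp(np.c_[c+rr[:,None]*d,np.full(len(rr),.024)])
        gr=np.gradient(cv2.GaussianBlur(v[None],(9,1),0)[0]); i=gr.argmax()
        if gr[i]>.5 and 3<i<len(rr)-4: pts.append(c+rr[i]*d)
    pts=np.array(pts)
    s=least_squares(lambda p:np.hypot(*(pts-p[:2]).T)-p[2],[*c,.142],loss='soft_l1',f_scale=.001); c=s.x[:2]
print('axis',s.x,len(pts),np.median(abs(s.fun)))
# handle bar: centroid at ~z .222 top
m=(im.max(2)<45).astype(np.uint8)
n,l,st,ce=cv2.connectedComponentsWithStats(m)
i=l[232,319]; bx=cv2.boxPoints(cv2.minAreaRect(np.argwhere(l==i)[:,::-1].astype(np.float32)))
w=np.array([ray('top',b,.222) for b in bx]);print(w[:,:2],'c',w.mean(0)); 
e=w[1]-w[0] if np.linalg.norm(w[1]-w[0])>np.linalg.norm(w[2]-w[1]) else w[2]-w[1]
print('bar dir deg',np.degrees(np.arctan2(e[1],e[0])))
# tongue
i=l[297,310]; P=np.argwhere(l==i)[:,::-1]
w=np.array([ray('top',b,.010) for b in P]);t=w.mean(0)[:2]-c
print('tongue mean',w.mean(0),np.degrees(np.arctan2(t[1],t[0])),np.hypot(*t))
for nme,px in dict(top=(289,150),r=(428,232),br=(398,390),bl=(240,408),l=(168,262)).items():
    # rect24 px -> world at z=.024
    X=np.array([.52804+.22-px[1]*.44/600,-.10238+.22-px[0]*.44/600,.024]); q=proj('top',X)[0]
    for z in(.048,.1,.154):
        Y=ray('top',q,z)[:2]-c; print(nme,z,np.hypot(*Y).round(4),np.degrees(np.arctan2(Y[1],Y[0])).round(1),end=' | ')
    print()
# project tall candidates in scene
for a in range(-180,180,36): 
    pass
np.save('axis.npy',c)
```

```text
axis [ 0.53024381 -0.10184189  0.14237008] 116 0.000636230014749356
[[ 0.55092478 -0.06771412]
 [ 0.56333497 -0.0811853 ]
 [ 0.50787778 -0.13152956]
 [ 0.49560993 -0.11806282]] c [ 0.52943687 -0.09962295  0.222     ]
bar dir deg -137.76670653806926
tongue mean [ 0.36434061 -0.09036408  0.01      ] 176.04236919743778 0.16629976976967842
top 0.048 0.1045 5.0 | top 0.1 0.0969 7.4 | top 0.154 0.0892 10.4 | 
r 0.048 0.1017 -63.8 | r 0.1 0.0929 -65.2 | r 0.154 0.0839 -67.0 | 
br 0.048 0.0981 -134.8 | br 0.1 0.0954 -138.3 | br 0.154 0.093 -142.1 | 
bl 0.048 0.0934 151.6 | bl 0.1 0.0959 150.9 | bl 0.154 0.0984 150.2 | 
l 0.048 0.0992 76.4 | l 0.1 0.0985 79.5 | l 0.154 0.0981 82.6 |
```

{"api": "send_rows", "payload": {"steps": [{"dz": -0.4},{"dx": 0.3,"dy": -0.2,"dz": -0.7},{"dx": 0.6,"dy": -0.4,"dz": -0.7},{"dx": 0.95,"dy": -0.6,"dz": -0.7},{"dx": 0.95,"dy": -0.6,"dz": -0.7}], "hand": 1}}

```text
validation failed for argument at $.st...
```

{"api": "send_rows", "payload": {"steps": [{"dx": 0.3,"dy": -0.2},{"dx": 0.6,"dy": -0.4},{"dx": 0.95,"dy": -0.6},{"dx": 0.95,"dy": -0.6}]}}

```text
validation failed for argument at $.st...
```

{"api": "send_rows", "payload": {"steps": [{"dx": 0.3,"dy": -0.2},{"dx": 0.6,"dy": -0.4},{"dx": 0.95,"dy": -0.6},{"dx": 0.95,"dy": -0.6}]}}

```text
validation failed for argument at $.st...
```

{"api": "send_rows", "payload": {"steps": [{"dx": 0.3,"dy": -0.2},{"dx": 0.6,"dy": -0.4},{"dx": 0.9,"dy": -0.6},{"dx": 0.95,"dy": -0.6},{"dx": 0.95,"dy": -0.6},{"dx": 0.95,"dy": -0.6}]}}

```text
validation failed for argument at $.st...
```

{"api": "send_rows", "payload": {"steps": [{"dx": 0,"dy": 0,"dz": -0.4,"wx": 0,"wy": 0,"wz": 0},{"dx": 0.3,"dy": -0.2,"dz": -0.7,"wx": 0,"wy": 0,"wz": 0},{"dx": 0.6,"dy": -0.4,"dz": -0.7,"wx": 0,"wy": 0,"wz": 0},{"dx": 0.95,"dy": -0.6,"dz": -0.7,"wx": 0,"wy": 0,"wz": 0},{"dx": 0.95,"dy": -0.6,"dz": -0.7,"wx": 0,"wy": 0,"wz": 0}], "hand": 1}}

```text
time: 0.72
eef_pos: [0.2889, -0.4261, 0.3021]
ee_rot: [-0.0, 0.983, 0.185, 0.0]
ft_force: [-0.0, -0.3, -0.4]
grip_width: 0.0854
```

{"api": "send_rows", "payload": {"steps": [{"dx": 0.3,"dy": -0.2,"dz": 0,"wx": 0,"wy": 0,"wz": 0},{"dx": 0.6,"dy": -0.4,"dz": 0,"wx": 0,"wy": 0,"wz": 0},{"dx": 0.95,"dy": -0.6,"dz": 0,"wx": 0,"wy": 0,"wz": 0},{"dx": 0.95,"dy": -0.6,"dz": 0,"wx": 0,"wy": 0,"wz": 0}]}}

```text
time: 1.23
eef_pos: [0.3688, -0.3188, 0.3019]
ee_rot: [-0.0, 0.983, 0.185, 0.0]
ft_force: [0.0, 0.2, -0.0]
grip_width: 0.0856
```

{"api": "send_rows", "payload": {"steps": [{"dx": 0.3,"dy": -0.2,"dz": 0,"wx": 0,"wy": 0,"wz": 0},{"dx": 0.6,"dy": -0.4,"dz": 0,"wx": 0,"wy": 0,"wz": 0},{"dx": 0.95,"dy": -0.6,"dz": 0,"wx": 0,"wy": 0,"wz": 0},{"dx": 0.95,"dy": -0.6,"dz": 0,"wx": 0,"wy": 0,"wz": 0}]}}

```text
time: 1.72
eef_pos: [0.449, -0.2113, 0.3018]
ee_rot: [-0.0, 0.983, 0.184, -0.0]
ft_force: [0.8, -0.6, 1.7]
grip_width: 0.0855
```

{"api": "send_rows", "payload": {"steps": [{"dx": 0.3,"dy": -0.2,"dz": 0,"wx": 0,"wy": 0,"wz": 0},{"dx": 0.6,"dy": -0.4,"dz": 0,"wx": 0,"wy": 0,"wz": 0},{"dx": 0.9,"dy": -0.55,"dz": 0,"wx": 0,"wy": 0,"wz": 0},{"dx": 0.95,"dy": -0.6,"dz": 0,"wx": 0,"wy": 0,"wz": 0},{"dx": 0.95,"dy": -0.6,"dz": 0,"wx": 0,"wy": 0,"wz": 0},{"dx": 0.95,"dy": -0.6,"dz": 0,"wx": 0,"wy": 0,"wz": 0}]}}

```text
time: 2.48
eef_pos: [0.528, -0.1054, 0.302]
ee_rot: [0.0, 0.983, 0.182, -0.0]
ft_force: [0.3, 0.4, -0.6]
grip_width: 0.0853
```

Run:
```python
from rig import r
import cv2,numpy as np
s=r.get_state()
w=r.snapshot('wrist')
print(s['time'],s['eef_pos'],s['ee_rot'],s['joints'])
cv2.imwrite('pics/w1.png',w); np.savez('w1.npz',p=s['eef_pos'],q=s['ee_rot'])
```

```text
2.475 [ 0.52804135 -0.10544569  0.30198001] [ 1.83108131e-04  9.83294605e-01  1.82020869e-01 -3.00330098e-04] [-4.17247084e-01  3.95913166e-02  1.59313102e+00 -6.42713382e-04
  1.50915911e+00  7.87506375e-01]
```

View pics/w1.png

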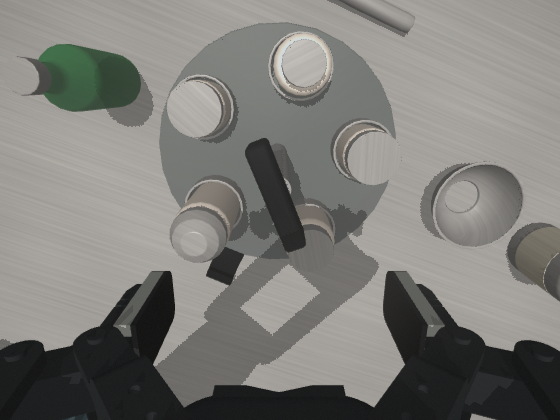

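The wrist view shows the handle bar from (258,145) to (293,248), the tall jar's lid at (198,237) with its collar near (215,200), and the tongue at (225,266). I'll back-project these.

```bash
cat >> h.py <<'E'
from scipy.spatial.transform import Rotation as Ro
def wcam(p,q):
    c=r.calibration('wrist');T=np.eye(4);T[:3,:3]=Ro.from_quat([q[1],q[2],q[3],q[0]]).as_matrix();T[:3,3]=p
    M=T@np.array(c['mount']); f=210/np.tan(np.radians(c['fov_y']/2)); return M,f,c['cx'],c['cy']
def wray(cam,px,z):
    M,f,cx,cy=cam; d=M[:3,:3]@np.array([(px[0]-cx)/f,(px[1]-cy)/f,1.]); o=M[:3,3]; return o+d*(z-o[2])/d[2]
def wproj(cam,X):
    M,f,cx,cy=cam; p=(np.atleast_2d(X)-M[:3,3])@M[:3,:3]; return p[:,:2]/p[:,2:]*f+[cx,cy]
def wrect(cam,img,z,cx,cy,half=.22,n=800):
    c=np.array([[cx+half,cy+half],[cx+half,cy-half],[cx-half,cy-half],[cx-half,cy+half]])
    src=wproj(cam,np.c_[c,np.full(4,z)]).astype(np.float32)
    H=cv2.getPerspectiveTransform(src,np.float32([[0,0],[n,0],[n,n],[0,n]]))
    return cv2.warpPerspective(img,H,(n,n),flags=cv2.INTER_CUBIC)
def overlay(im,P,A,phase,tong,bar,out,crop=None):
    im=cv2.resize(im,None,fx=3,fy=3,interpolation=cv2.INTER_CUBIC)
    A=np.array(A); t=np.linspace(0,2*np.pi,90)
    def poly(X,col): cv2.polylines(im,[np.int32(np.round(P(X)*3+1))],False,col,1)
    circ=lambda c,rad,z: np.c_[c[0]+rad*np.cos(t),c[1]+rad*np.sin(t),np.full(90,z)]
    poly(circ(A,.142,.024),(0,255,0))
    for k in range(5):
        a=np.radians(phase+72*k); c=A+.098*np.array([np.cos(a),np.sin(a)]); poly(circ(c,.032,.048),(0,255,255))
        if k==0: poly(circ(c,.029,.12),(255,0,255))
    d=np.array([np.cos(np.radians(tong)),np.sin(np.radians(tong))]);n=np.array([-d[1],d[0]])
    q=[A+d*.13+n*.018,A+d*.195+n*.018,A+d*.195-n*.018,A+d*.13-n*.018]
    poly(np.c_[np.array(q),[.003]*4],(0,0,255))
    d=np.array([np.cos(np.radians(bar)),np.sin(np.radians(bar))]);n=np.array([-d[1],d[0]])
    q=[A+d*.04*i+n*.008*j for i,j in((1,1),(1,-1),(-1,-1),(-1,1),(1,1))]
    poly(np.c_[np.array(q),[.222]*5],(255,255,0))
    if crop: x,y,w,h=[3*v for v in crop]; im=im[y:y+h,x:x+w]
    cv2.imwrite(out,im)
E
python3 - <<'E'
from h import *
from scipy.optimize import least_squares
d=np.load('w1.npz');cam=wcam(d['p'],d['q']);im=cv2.imread('pics/w1.png')
g=cv2.cvtColor(im,cv2.COLOR_BGR2GRAY).astype(np.float32)
from scipy.ndimage import map_coordinates
samp=lambda X:(lambda q: map_coordinates(g,[q[:,1],q[:,0]],order=1))(wproj(cam,X))
c=np.load('axis.npy')
for it in range(4):
    pts=[]
    for a in np.radians(np.arange(-60,120,2)):
        rr=np.arange(.132,.154,.0005);v=samp(np.c_[c+rr[:,None]*[np.cos(a),np.sin(a)],np.full(len(rr),.024)])
        gr=np.gradient(cv2.GaussianBlur(v[None],(7,1),0)[0]);i=gr.argmax()
        if gr[i]>1.5 and 3<i<len(rr)-4: pts.append(c+rr[i]*np.array([np.cos(a),np.sin(a)]))
    pts=np.array(pts);s=least_squares(lambda p:np.hypot(*(pts-p[:2]).T)-.142,c,loss='soft_l1',f_scale=.001);c=s.x
print('axis wrist',c,len(pts),np.median(abs(s.fun)))
overlay(im,lambda X:wproj(cam,X),c,151,176,42,'pics/ov1.png',(140,0,266,200))
overlay(im,lambda X:wproj(cam,X),c,151,176,42,'pics/ov2.png',(140,110,200,180))
E
```

```text
axis wrist [ 0.52931028 -0.10262563] 89 0.0004743525241769353
```

View pics/ov1.png

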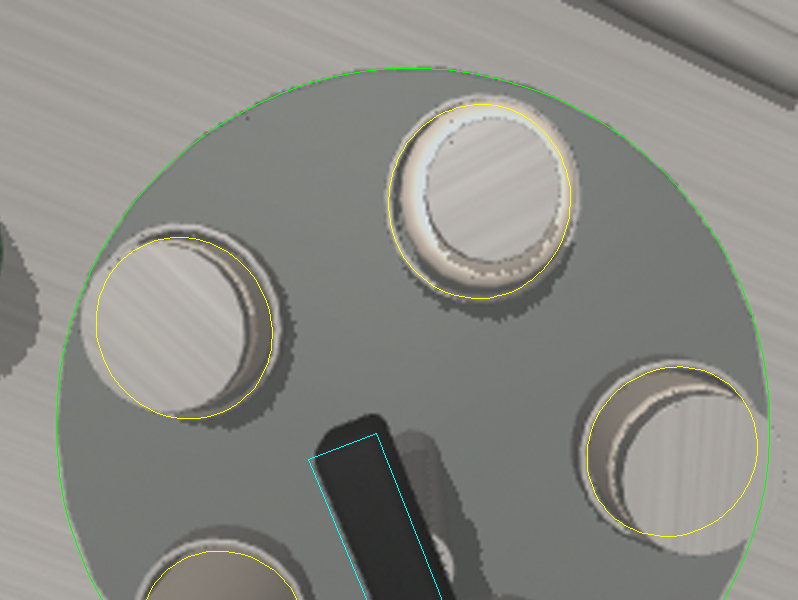

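View pics/ov2.png

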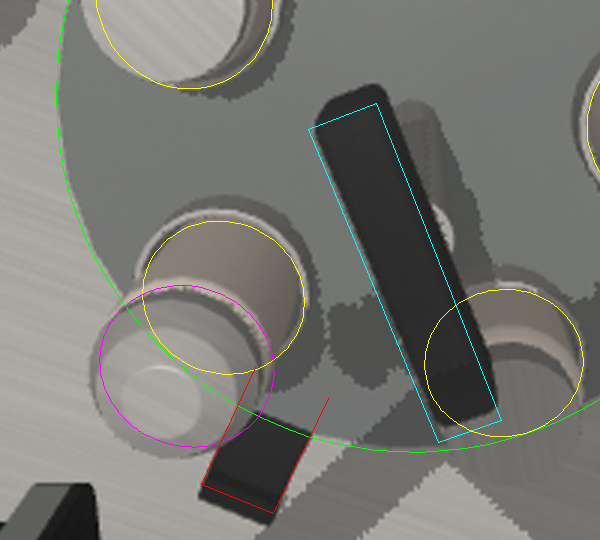

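{"api": "send_rows", "payload": {"steps": [{"dx": 0.02,"dy": -0.02,"dz": 0,"wx": 0,"wy": 0,"wz": -0.025},{"dx": 0.02,"dy": -0.02,"dz": 0,"wx": 0,"wy": 0,"wz": -0.05},{"dx": 0.02,"dy": -0.02,"dz": 0,"wx": 0,"wy": 0,"wz": -0.0585},{"dx": 0.02,"dy": -0.02,"dz": 0.2,"wx": 0,"wy": 0,"wz": -0.0585},{"dx": 0.02,"dy": -0.02,"dz": 0.4,"wx": 0,"wy": 0,"wz": -0.0585},{"dx": 0.02,"dy": -0.02,"dz": 0.4,"wx": 0,"wy": 0,"wz": -0.0585},{"dx": 0.02,"dy": -0.02,"dz": 0.4,"wx": 0,"wy": 0,"wz": -0.0585},{"dx": 0.02,"dy": -0.02,"dz": 0.4,"wx": 0,"wy": 0,"wz": -0.0585}]}}

```text
time: 3.52
eef_pos: [0.5307, -0.1013, 0.2555]
ee_rot: [0.001, 0.933, 0.359, 0.001]
ft_force: [-1.3, -0.7, 1.1]
grip_width: 0.0855
```

Run:
```python
from h import *
s=r.get_state()
w=r.snapshot('wrist')
print(s['time'],s['eef_pos'],s['ee_rot'],s['joints'][5])
cv2.imwrite('pics/w2.png',w); np.savez('w2.npz',p=s['eef_pos'],q=s['ee_rot'])
cam=wcam(s['eef_pos'],s['ee_rot'])
overlay(w,lambda X:wproj(cam,X),(.5293,-.1026),150.8,176,42,'pics/ov3.png',(150,40,260,200))
```

```text
3.525 [ 0.53068686 -0.10126277  0.25550793] [8.16593909e-04 9.33208903e-01 3.59332475e-01 8.05773585e-04] 0.4273637594084006
```

View pics/ov3.png

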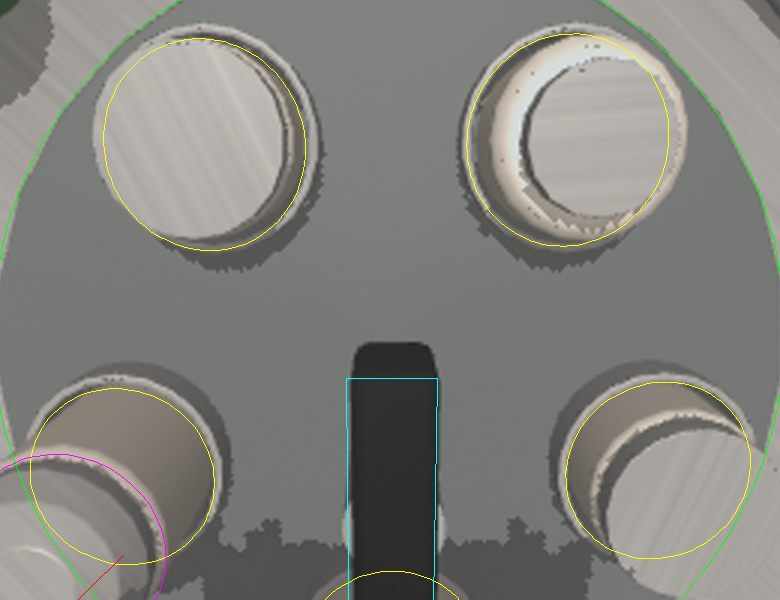

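View pics/w2.png

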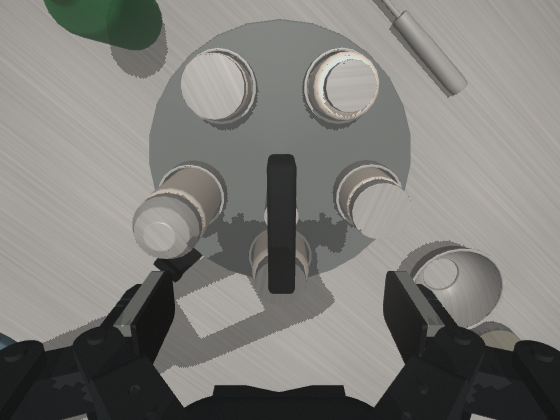

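{"api": "send_rows", "payload": {"steps": [{"dx": 0,"dy": 0.011,"dz": 0.1,"wx": 0,"wy": 0,"wz": 0},{"dx": 0,"dy": 0.011,"dz": 0.25,"wx": 0,"wy": 0,"wz": 0},{"dx": 0,"dy": 0.011,"dz": 0.35,"wx": 0,"wy": 0,"wz": 0},{"dx": 0,"dy": 0.011,"dz": 0.41,"wx": 0,"wy": 0,"wz": 0},{"dx": 0,"dy": 0.011,"dz": 0.41,"wx": 0,"wy": 0,"wz": 0},{"dx": 0,"dy": 0.011,"dz": 0.41,"wx": 0,"wy": 0,"wz": 0}]}}

```text
time: 4.32
eef_pos: [0.5313, -0.1019, 0.2053]
ee_rot: [0.0, 0.933, 0.359, 0.0]
ft_force: [0.2, 0.0, 0.3]
grip_width: 0.0854
```

{"api": "send_rows", "payload": {"steps": [{"dx": 0,"dy": 0,"dz": 0,"wx": 0,"wy": 0,"wz": 0},{"dx": 0,"dy": 0,"dz": 0,"wx": 0,"wy": 0,"wz": 0},{"dx": 0,"dy": 0,"dz": 0,"wx": 0,"wy": 0,"wz": 0},{"dx": 0,"dy": 0,"dz": 0,"wx": 0,"wy": 0,"wz": 0}], "hand": 0.4}}

```text
time: 4.82
eef_pos: [0.531, -0.1017, 0.205]
ee_rot: [0.0, 0.933, 0.359, 0.0]
ft_force: [-0.4, -0.7, 0.2]
grip_width: 0.0341
```

{"api": "send_rows", "payload": {"steps": [{"dx": 0,"dy": 0,"dz": 0,"wx": 0,"wy": 0,"wz": 0},{"dx": 0,"dy": 0,"dz": 0,"wx": 0,"wy": 0,"wz": 0},{"dx": 0,"dy": 0,"dz": 0,"wx": 0,"wy": 0,"wz": 0},{"dx": 0,"dy": 0,"dz": 0,"wx": 0,"wy": 0,"wz": 0},{"dx": 0,"dy": 0,"dz": 0,"wx": 0,"wy": 0,"wz": 0},{"dx": 0,"dy": 0,"dz": 0,"wx": 0,"wy": 0,"wz": 0}], "hand": 0}}

```text
time: 5.58
eef_pos: [0.5317, -0.1025, 0.2053]
ee_rot: [0.001, 0.933, 0.359, 0.001]
ft_force: [3.2, -3.9, -1.3]
grip_width: 0.0133
```

Run:
```python
from h import *
s=r.get_state()
w=r.snapshot('wrist')
print({k:s[k] for k in('time','eef_pos','ee_rot','ft_force','torque','grip_width','joints')})
cv2.imwrite('pics/w3.png',w)
```

```text
{'time': 5.575, 'eef_pos': array([ 0.53165558, -0.10246704,  0.20529699]), 'ee_rot': array([9.52846496e-04, 9.33198298e-01, 3.59360174e-01, 5.43044420e-04]), 'ft_force': array([ 3.17391508, -3.88359806, -1.30215037]), 'torque': array([-0.69296598, -0.58818768,  0.02319082]), 'grip_width': 0.01328718223417131, 'joints': array([-4.09344099e-01,  1.16527186e-01,  1.70657628e+00, -6.17319688e-04,
        1.31637871e+00,  4.26442150e-01])}
```

View pics/w3.png

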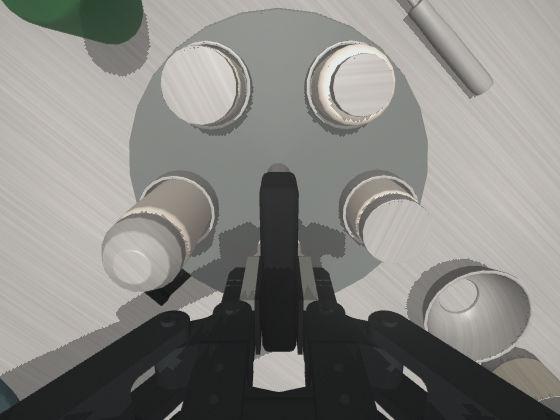

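{"api": "send_rows", "payload": {"steps": [{"dx": 0,"dy": 0.008,"dz": 0,"wx": 0,"wy": 0,"wz": -0.0014},{"dx": 0,"dy": 0.008,"dz": 0,"wx": 0,"wy": 0,"wz": -0.005},{"dx": 0,"dy": 0.008,"dz": 0,"wx": 0,"wy": 0,"wz": -0.011},{"dx": 0,"dy": 0.008,"dz": 0,"wx": 0,"wy": 0,"wz": -0.02},{"dx": 0,"dy": 0.008,"dz": 0,"wx": 0,"wy": 0,"wz": -0.03},{"dx": 0,"dy": 0.008,"dz": 0,"wx": 0,"wy": 0,"wz": -0.04},{"dx": 0,"dy": 0.008,"dz": 0,"wx": 0,"wy": 0,"wz": -0.05},{"dx": 0,"dy": 0.008,"dz": 0,"wx": 0,"wy": 0,"wz": -0.059},{"dx": 0,"dy": 0.008,"dz": 0,"wx": 0,"wy": 0,"wz": -0.065},{"dx": 0,"dy": 0.008,"dz": 0,"wx": 0,"wy": 0,"wz": -0.0685},{"dx": 0,"dy": 0.008,"dz": 0,"wx": 0,"wy": 0,"wz": -0.07},{"dx": 0,"dy": 0.008,"dz": 0,"wx": 0,"wy": 0,"wz": -0.07}]}}

```text
time: 7.12
eef_pos: [0.5319, -0.1026, 0.2052]
ee_rot: [0.0, 0.832, 0.554, 0.0]
ft_force: [1.5, -2.2, 5.0]
grip_width: 0.0134
```

Run:
```python
from h import *
s=r.get_state()
w=r.snapshot('wrist');t=r.snapshot('top');sc=r.snapshot('scene')
print({k:s[k] for k in('time','eef_pos','ee_rot','ft_force','torque','grip_width','joints')}, 'yaw',np.degrees(2*np.arctan2(s['ee_rot'][2],s['ee_rot'][1])))
cv2.imwrite('pics/w4.png',w);cv2.imwrite('pics/top4.png',t);cv2.imwrite('pics/scene4.png',sc)
np.savez('w4.npz',p=s['eef_pos'],q=s['ee_rot'])
cv2.imwrite('pics/scene4z.png',cv2.resize(sc[140:290,190:390],(800,600),interpolation=cv2.INTER_CUBIC))
cam=wcam(s['eef_pos'],s['ee_rot'])
overlay(w,lambda X:wproj(cam,X),(.5305,-.1022),176,176,67.2,'pics/ov4.png',(60,0,260,200))
```

```text
{'time': 7.125, 'eef_pos': array([ 0.53187547, -0.10261652,  0.20524294]), 'ee_rot': array([3.69909143e-04, 8.32281540e-01, 5.54353025e-01, 1.58408380e-04]), 'ft_force': array([ 1.546238  , -2.18139242,  5.0396895 ]), 'torque': array([-0.47617975, -0.19851438,  0.02430699]), 'grip_width': 0.013433067990293335, 'joints': array([-4.09728205e-01,  1.18005884e-01,  1.70505049e+00, -1.39714659e-04,
        1.31774293e+00, -1.40678887e-02])} yaw 67.33233484789177
```

View pics/w4.png

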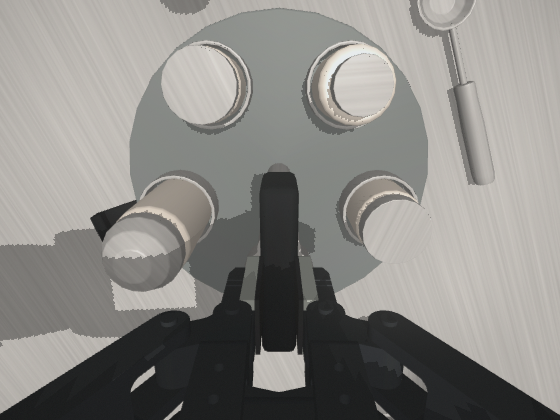

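View pics/top4.png

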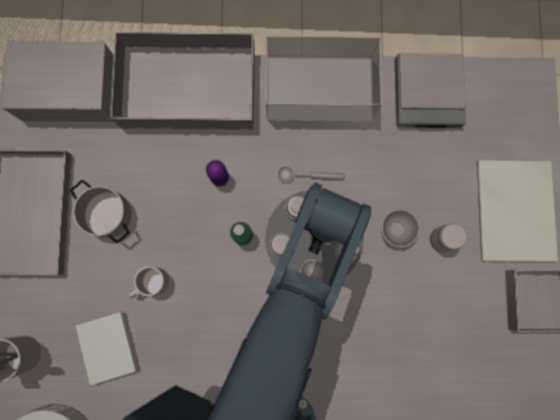

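View pics/scene4z.png

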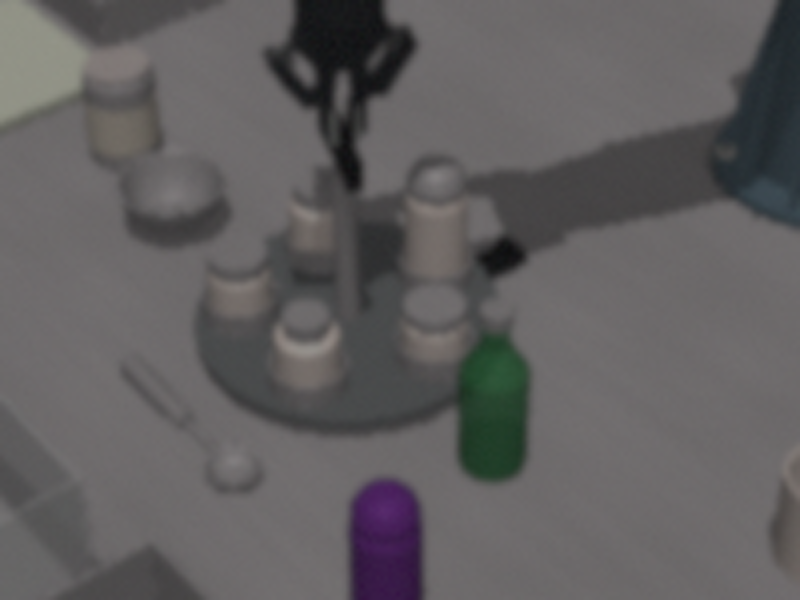

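The wrist view shows the tall jar's lid at (143,255), with the tongue directly behind it at (112,218). The other jars are all standing. Now a finer alignment check, fitting the tongue edges and the wells.

Run:
```python
from h import *
from scipy.ndimage import map_coordinates,gaussian_filter
from scipy.optimize import minimize
# tongue from w1 and top1: scan across the width at several radii
def tongue(g,P,A,rs,z):
    res=[]
    for ph in [176]:
        d=np.array([np.cos(np.radians(ph)),np.sin(np.radians(ph))]);n=np.array([-d[1],d[0]])
        for rr in rs:
            u=np.arange(-.032,.032,.0004);X=np.c_[A+d*rr+u[:,None]*n,np.full(len(u),z)];q=P(X)
            v=map_coordinates(g,[q[:,1],q[:,0]],order=1); dv=np.gradient(gaussian_filter(v,2))
            a=u[dv[:80].argmin()];b=u[80+dv[80:].argmax()];res.append((rr,round(a*1e3,1),round(b*1e3,1),round(ph+np.degrees((a+b)/2/rr),2)))
    return res
A=np.array([.5295,-.1023])
t=cv2.cvtColor(cv2.imread('pics/top1.png'),cv2.COLOR_BGR2GRAY).astype(np.float32)
print('top',*tongue(t,lambda X:proj('top',X),np.array([.5302,-.1018]),np.arange(.150,.19,.005),.005),sep='\n')
d=np.load('w1.npz');cam1=wcam(d['p'],d['q']);g1=cv2.cvtColor(cv2.imread('pics/w1.png'),cv2.COLOR_BGR2GRAY).astype(np.float32)
print('w1',*tongue(g1,lambda X:wproj(cam1,X),np.array([.5293,-.1026]),np.arange(.150,.19,.005),.005),sep='\n')
# phase: collar ring brightness (outer ring ~ r 32..34.5 at z .048) fit A+phase
for f,ph0 in(('w1',150.8),('w2',150.8),('w4',176)):
    if f=='w4': d=np.load('w4.npz')
    else: d=np.load(f+'.npz')
    cam=wcam(d['p'],d['q']);g=cv2.cvtColor(cv2.imread(f'pics/{f}.png'),cv2.COLOR_BGR2GRAY).astype(np.float32)
    g=gaussian_filter(g,.7)
    th=np.linspace(0,2*np.pi,120,endpoint=False)
    def cost(p,ks,z=.048):
        c=0
        for k in ks:
            a=np.radians(p[2]+72*k);C=p[:2]/1000+.098*np.array([np.cos(a),np.sin(a)])
            ring=lambda rad:(lambda q:map_coordinates(g,[q[:,1],q[:,0]],order=1))(wproj(cam,np.c_[C[0]+rad*np.cos(th),C[1]+rad*np.sin(th),np.full(120,z)]))
            a=np.radians(p[2]+72*k)
            inner=np.cos(th-a)<0.3   # side facing the axis
            c-=np.mean(np.clip(ring(.0335)-ring(.0375),-40,40)[inner])
        return c
    yaw=np.degrees(2*np.arctan2(d['q'][2],d['q'][1]))
    ks=(0,1,3,4,2) if f=='w1' else (0,3,4,2)
    ks=[k for k in range(5)] if f=='w1' else [0,2,3,4]
    b=min((minimize(cost,[530+i,-102+j,ph0+m],args=(ks,),method='Nelder-Mead') for i in(-2,1) for j in(-2,1) for m in(-1.5,1.5)),key=lambda s:s.fun)
    print(f,ks,b.x,b.fun,'yaw',yaw,'phase-yaw',b.x[2]-yaw)
```

```text
top
(np.float64(0.15), np.float64(-16.8), np.float64(16.0), np.float64(175.85))
(np.float64(0.155), np.float64(-18.0), np.float64(16.4), np.float64(175.7))
(np.float64(0.16), np.float64(-18.0), np.float64(16.8), np.float64(175.79))
(np.float64(0.165), np.float64(-17.2), np.float64(16.8), np.float64(175.93))
(np.float64(0.17), np.float64(-17.6), np.float64(17.2), np.float64(175.93))
(np.float64(0.17500000000000002), np.float64(-17.2), np.float64(17.6), np.float64(176.07))
(np.float64(0.18000000000000002), np.float64(-17.2), np.float64(17.6), np.float64(176.06))
(np.float64(0.18500000000000003), np.float64(-16.8), np.float64(18.0), np.float64(176.19))
(np.float64(0.19000000000000003), np.float64(-16.8), np.float64(18.4), np.float64(176.24))
w1
(np.float64(0.15), np.float64(-11.6), np.float64(17.2), np.float64(177.07))
(np.float64(0.155), np.float64(-12.0), np.float64(17.2), np.float64(176.96))
(np.float64(0.16), np.float64(-13.2), np.float64(16.8), np.float64(176.64))
(np.float64(0.165), np.float64(-14.8), np.float64(16.8), np.float64(176.35))
(np.float64(0.17), np.float64(-17.6), np.float64(16.8), np.float64(175.87))
(np.float64(0.17500000000000002), np.float64(-19.2), np.float64(16.8), np.float64(175.61))
(np.float64(0.18000000000000002), np.float64(-19.6), np.float64(17.2), np.float64(175.62))
(np.float64(0.18500000000000003), np.float64(-19.6), np.float64(17.6), np.float64(175.69))
(np.float64(0.19000000000000003), np.float64(-19.6), np.float64(18.0), np.float64(175.76))
w1 [0, 1, 2, 3, 4] [ 531.27735808 -100.66105867  150.27324162] -130.66134643554688 yaw 20.974985085575366 phase-yaw 129.29825653626094
w2 [0, 2, 3, 4] [ 530.98695356 -101.07867681  150.27951946] -131.68844604492188 yaw 42.11844246492006 phase-yaw 108.16107699060441
w4 [0, 2, 3, 4] [ 530.8659829  -101.73157611  175.35281126] -136.79212951660156 yaw 67.33233484789177 phase-yaw 108.020476417014
```

View pics/ov4.png

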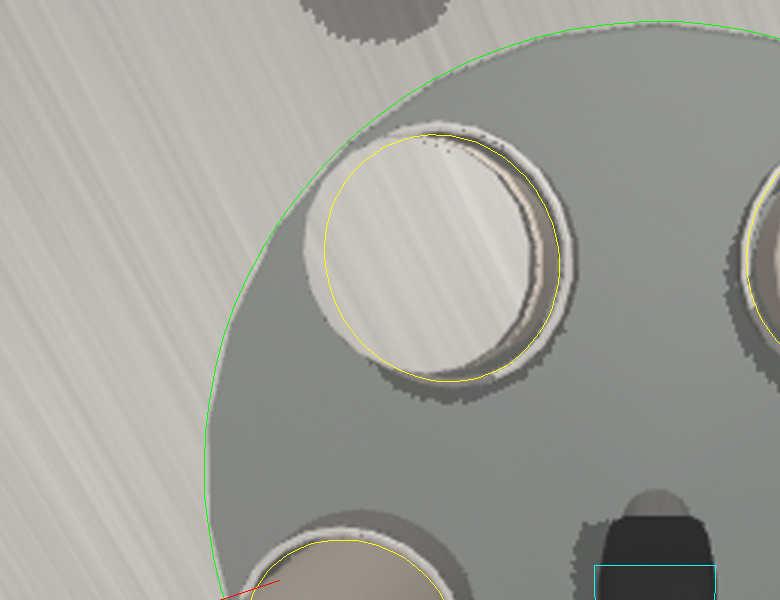

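{"api": "send_rows", "payload": {"steps": [{"dx": 0,"dy": 0,"dz": 0,"wx": 0,"wy": 0,"wz": -0.0003},{"dx": 0,"dy": 0,"dz": 0,"wx": 0,"wy": 0,"wz": -0.0008},{"dx": 0,"dy": 0,"dz": 0,"wx": 0,"wy": 0,"wz": -0.0011},{"dx": 0,"dy": 0,"dz": 0,"wx": 0,"wy": 0,"wz": -0.0011},{"dx": 0,"dy": 0,"dz": 0,"wx": 0,"wy": 0,"wz": -0.0011},{"dx": 0,"dy": 0,"dz": 0,"wx": 0,"wy": 0,"wz": -0.0011}]}}

```text
time: 8.02
eef_pos: [0.5319, -0.1026, 0.2053]
ee_rot: [0.0, 0.83, 0.557, 0.0]
ft_force: [0.8, -2.9, 5.7]
grip_width: 0.0132
```

Run:
```python
from h import *
s=r.get_state();w=r.snapshot('wrist');t=r.snapshot('top');sc=r.snapshot('scene')
print(s['time'],s['eef_pos'],s['ft_force'],s['grip_width'],'yaw',np.degrees(2*np.arctan2(s['ee_rot'][2],s['ee_rot'][1])))
np.savez('w5.npz',p=s['eef_pos'],q=s['ee_rot']);cv2.imwrite('pics/w5.png',w);cv2.imwrite('pics/top5.png',t)
# overlay model at tongue=176/phase=176 in scene and top
overlay(t,lambda X:proj('top',X),(.5302,-.1018),175.8,175.8,67.6,'pics/ov5t.png',(240,180,150,140))
overlay(sc,lambda X:proj('scene',X),(.5302,-.1018),175.8,175.8,67.6,'pics/ov5s.png',(220,150,130,110))
```

```text
8.025 [ 0.53188815 -0.10260735  0.20525209] [ 0.81057    -2.86610258  5.68876764] 0.013235245988166626 yaw 67.72278251743026
```

View pics/ov5t.png

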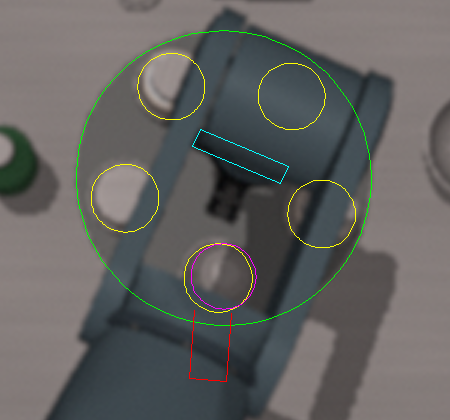

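View pics/ov5s.png

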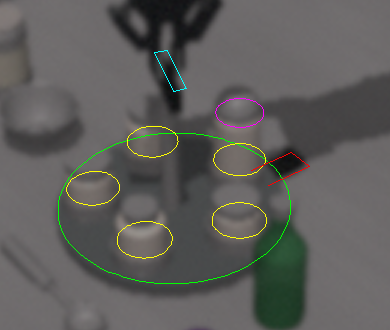

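The overlay of the tall jar, collar and tongue all line up along the front direction. Now I'll hold still for more than three seconds.

{"api": "send_rows", "payload": {"steps": [{"dx": 0,"dy": 0,"dz": 0,"wx": 0,"wy": 0,"wz": 0},{"dx": 0,"dy": 0,"dz": 0,"wx": 0,"wy": 0,"wz": 0},{"dx": 0,"dy": 0,"dz": 0,"wx": 0,"wy": 0,"wz": 0},{"dx": 0,"dy": 0,"dz": 0,"wx": 0,"wy": 0,"wz": 0},{"dx": 0,"dy": 0,"dz": 0,"wx": 0,"wy": 0,"wz": 0},{"dx": 0,"dy": 0,"dz": 0,"wx": 0,"wy": 0,"wz": 0},{"dx": 0,"dy": 0,"dz": 0,"wx": 0,"wy": 0,"wz": 0},{"dx": 0,"dy": 0,"dz": 0,"wx": 0,"wy": 0,"wz": 0},{"dx": 0,"dy": 0,"dz": 0,"wx": 0,"wy": 0,"wz": 0},{"dx": 0,"dy": 0,"dz": 0,"wx": 0,"wy": 0,"wz": 0},{"dx": 0,"dy": 0,"dz": 0,"wx": 0,"wy": 0,"wz": 0},{"dx": 0,"dy": 0,"dz": 0,"wx": 0,"wy": 0,"wz": 0}]}}

```text
time: 9.68
eef_pos: [0.5319, -0.1026, 0.2053]
ee_rot: [0.0, 0.83, 0.557, 0.0]
ft_force: [1.6, -3.4, 4.8]
grip_width: 0.0131
```

{"api": "send_rows", "payload": {"steps": [{"dx": 0,"dy": 0,"dz": 0,"wx": 0,"wy": 0,"wz": 0},{"dx": 0,"dy": 0,"dz": 0,"wx": 0,"wy": 0,"wz": 0},{"dx": 0,"dy": 0,"dz": 0,"wx": 0,"wy": 0,"wz": 0},{"dx": 0,"dy": 0,"dz": 0,"wx": 0,"wy": 0,"wz": 0},{"dx": 0,"dy": 0,"dz": 0,"wx": 0,"wy": 0,"wz": 0},{"dx": 0,"dy": 0,"dz": 0,"wx": 0,"wy": 0,"wz": 0},{"dx": 0,"dy": 0,"dz": 0,"wx": 0,"wy": 0,"wz": 0},{"dx": 0,"dy": 0,"dz": 0,"wx": 0,"wy": 0,"wz": 0},{"dx": 0,"dy": 0,"dz": 0,"wx": 0,"wy": 0,"wz": 0},{"dx": 0,"dy": 0,"dz": 0,"wx": 0,"wy": 0,"wz": 0},{"dx": 0,"dy": 0,"dz": 0,"wx": 0,"wy": 0,"wz": 0},{"dx": 0,"dy": 0,"dz": 0,"wx": 0,"wy": 0,"wz": 0}]}}

```text
time: 11.18
eef_pos: [0.5319, -0.1026, 0.2053]
ee_rot: [0.0, 0.83, 0.557, 0.0]
ft_force: [1.6, -3.2, 4.8]
grip_width: 0.0131
```

{"api": "send_rows", "payload": {"steps": [{"dx": 0,"dy": 0,"dz": 0,"wx": 0,"wy": 0,"wz": 0},{"dx": 0,"dy": 0,"dz": 0,"wx": 0,"wy": 0,"wz": 0},{"dx": 0,"dy": 0,"dz": 0,"wx": 0,"wy": 0,"wz": 0},{"dx": 0,"dy": 0,"dz": 0,"wx": 0,"wy": 0,"wz": 0},{"dx": 0,"dy": 0,"dz": 0,"wx": 0,"wy": 0,"wz": 0},{"dx": 0,"dy": 0,"dz": 0,"wx": 0,"wy": 0,"wz": 0},{"dx": 0,"dy": 0,"dz": 0,"wx": 0,"wy": 0,"wz": 0},{"dx": 0,"dy": 0,"dz": 0,"wx": 0,"wy": 0,"wz": 0},{"dx": 0,"dy": 0,"dz": 0,"wx": 0,"wy": 0,"wz": 0},{"dx": 0,"dy": 0,"dz": 0,"wx": 0,"wy": 0,"wz": 0}]}}

```text
time: 12.42
eef_pos: [0.5319, -0.1026, 0.2053]
ee_rot: [0.0, 0.83, 0.557, 0.0]
ft_force: [1.2, -2.9, 5.8]
grip_width: 0.0133
```

Run:
```python
from h import *
s=r.get_state();w=r.snapshot('wrist');cv2.imwrite('pics/w6.png',w)
print(s['time'],s['eef_pos'],s['ft_force'],s['grip_width'],'yaw',np.degrees(2*np.arctan2(s['ee_rot'][2],s['ee_rot'][1])))
print('max diff vs w5',np.abs(w.astype(int)-cv2.imread('pics/w5.png')).mean())
```

```text
12.425 [ 0.53189961 -0.10262133  0.20525394] [ 1.15722637 -2.87129203  5.81143102] 0.013282550204316934 yaw 67.7208062774076
max diff vs w5 0.4710615079365079
```

View pics/w6.png

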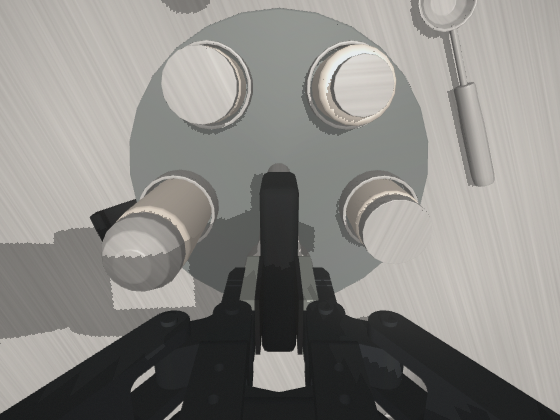

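The view hasn't changed: the tall jar's lid is at (143,255) in front of the tongue, the jars are seated and the bar is still gripped.

```bash
python3 -c "
from rig import r
print(r.job_done())"
```

```text
the job is handed in; nothing more can be done
None
```

The tall jar now stands at the front of the carousel, in line with the black tongue. I gripped the bar handle from above and turned the turntable about 25.6° in two slow moves. I then held it still, still gripping, for over 4 s before handing in at about 12.4 s.

**Alignment:** my estimates put the tongue at about 175.7–176.0° and the tall jar at about 175.8°. They should agree to about half a degree. At the end the tongue was mostly hidden (by the jar in the wrist view, by the arm from above), so its direction comes from pictures taken before the turn. The two cameras disagreed by up to about 2 mm on where the carousel's centre is.

**Hold:** the gripper's position and angle did not change during the hold, and the wrist picture stayed essentially the same. The force on the wrist was about 7 N.

**Jars and other things:** in the last wrist picture the tall jar and three of the short jars stand in their wells. The gripper hides the fifth in that view, but it stood in its well in the scene picture taken after the main turn. I saw no sign that the bottle, bowl, spoon or other objects had moved.

**Grip:** the gripper read 13.3 mm on the 16 mm bar. I put this down to give in the fingers, because the bar turned with the tool (about 25.1° by the wells against 25.2° at the wrist).

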